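# Put the ladle away in the lever-lid sauce canister

## Task

Put the ladle from the bamboo pot away in the steel sauce canister: press the canister's side lever down onto its bumper, without forcing it, and hook it sideways under its catch so that the lid stays up by itself, then set the ladle (do not drop it) inside with its handle leaning in the notch of the front rim. Finally unhook the lever and ease it up so that the lid comes fully shut without slamming, the handle sticking out through the lid's cut-out; leave the mug, lemon, garlic and salt shaker where they are.

Things in the scene. Friction and masses are not known exactly. Their poses are not given: they have to be found in the camera images.
- canister: Rectangular steel sauce canister, fixed: outside 120 mm (x) by 110 mm (y), open rim 100 mm high, walls 3 mm, inner floor 9 mm up. Origin: centre of its underside on the worktop; z up, -x its front (roughly towards the robot), +y its left side, which carries a gear case, the lever and, off the front left corner, the catch. Front rim: see notch.
- notch (a point): Middle of the bottom of the notch in the canister's front rim, 58 mm in front of the canister's centre, 26 mm to its right (-y) and 90 mm up; the notch is 20 mm wide and 10 mm deep, for a ladle's handle to lean in. The lid's cut-out comes to lie above it.
- canister_lid (a joint): Angle (rad) of the flat steel lid, 128 x 116 x 4 mm, hinged on the rear rim (66 mm behind the centre, 103 mm up). 0 shut, grows opening, 1.57 upright. Cut-out in its front edge, over the rim notch: 30 mm wide, 30 mm deep; a handle sticks out there when shut. Geared to the lever, 5.2 rad per rad, so it stays up only while the lever is held down; with the lever hooked it stands at 1.2 to 1.9.
- lever: Steel bar 8 mm wide, 10 mm high, running forward from a shaft parallel to the canister's y. Origin on the shaft, at canister x +30, y +106 to +108, z 70 mm. At rest it climbs forward at 0.18 rad; pressed, it turns 0.28 to 0.41 rad down to a bumper. A spring lifts it: 4 to 5 N at the grip starts it, 5 to 7 N brings it down. It also slides 18 mm along the shaft to the canister (1 N, stays put).
- lever_grip (a point): Middle of the lever's black grip, on the bar's centre line, 160 mm from the shaft. The grip is 14 mm wide (along the canister's y), 12 mm high, about 50 mm long; it can be pinched across its width from above and then pressed, pushed sideways and eased up. About 99 mm above the worktop at rest, 35 to 54 mm when bottomed.
- catch: Fixed upright steel post, 88 mm tall, 16 mm (x) by 6 mm; origin at its foot, in the canister's frame at x -80, y +78, z 6 mm. A C-shaped hook, open to the left (+y), is clamped on it, at a height that differs by up to 11 mm and is not given: feel for it. Its lower ledge has a rubber bumper, on which the pressed lever lands (110 mm in front of the shaft). Pressing or prying with over 30 N bends it.
- catch_top (a point): Top of the catch post. The hook's lip, above its ledge, has a tooth turned down 4 mm at the left end. A lever on the bumper passes 2 mm below the tooth when pushed 16 to 18 mm towards the canister; less pressed, it strikes the tooth's side. Let up there, it rises 6 mm to the lip and the tooth keeps it. To unhook: press to the bumper, push 18 mm away from the canister, ease it up.
- ladle: Loose steel sauce ladle, 165 mm long, about 80 g, standing in the pot, leaning about 0.39 rad to its own -x on the pot's rim. Origin at its bottom end on the handle axis; z up the handle, +x to the bowl's side. Bowl 40 mm wide, 22 mm high, centre 16 mm to +x. Rod 8 mm thick up to 110 mm, then a flat wooden grip 16 mm (x) by 10 mm (y) up to 165 mm: pinch its 10 mm.
- ladle_grip (a point): Point on the ladle's handle axis in its wooden grip, 140 mm above the ladle's origin. In the canister it must lean out over the front rim, to the ladle's own -x just as in the pot.
- ladle_foot (a point): Point on the ladle's handle axis at its bottom end, 3 mm above the ladle's origin.
- pot: Round bamboo utensil pot, fixed, 76 mm outside diameter, 90 mm high, wall 4 mm, inner floor 6 mm up. Origin: centre of its underside.
- mug: Cream mug, 59 x 83 x 55 mm, a bystander to leave alone. Origin: centre of its underside.
- lemon: Lemon, 71 x 53 x 51 mm, on a wooden board, a bystander to leave alone. Origin: at its underside.
- garlic: Garlic bulb, 56 mm, on the same board, a bystander to leave alone. Origin: at its underside.
- salt: Salt shaker, 44 mm across and 90 mm tall, a bystander to leave alone. Origin: centre of its underside.

How it is judged (in metres and radians):
On the way, in this order (a step that is already met when the one before it is completed fails the run):
1. the lid stands open on the hooked lever, with the robot off the canister (value of joint canister_lid above 1.1 rad and contact force between each of the fingers, the arm and canister below 0.3 N), for 0.3 s.
2. the ladle stands in the canister, let go, its handle leaning in the notch of the front rim, while the lid is still held up (value of joint canister_lid above 1.1 rad and z of ladle_foot in the frame of canister below 0.035 m and x of ladle_foot in the frame of canister between -0.058 and 0.058 m and y of ladle_foot in the frame of canister between -0.053 and 0.053 m and x of ladle_grip in the frame of canister below -0.055 m and y of ladle_grip in the frame of notch between -0.022 and 0.022 m and contact force between the fingers and ladle below 0.1 N), for 0.3 s.
At the end, for the whole second after the job is handed in: The lid is shut (within 0.06 rad), the ladle's foot is inside on the canister's floor, its grip leans out over the front rim (over 55 mm in front of the canister's centre, within 22 mm of the notch sideways), at rest; the robot touches neither the canister nor the ladle (value of joint canister_lid below 0.06 rad and z of ladle_foot in the frame of canister below 0.035 m and x of ladle_foot in the frame of canister between -0.058 and 0.058 m and y of ladle_foot in the frame of canister between -0.053 and 0.053 m and x of ladle_grip in the frame of canister below -0.055 m and y of ladle_grip in the frame of notch between -0.022 and 0.022 m and contact force between the fingers and ladle below 0.1 N and contact force between each of the fingers, the arm and canister below 0.3 N and linear speed of ladle below 0.02 m/s).
It fails at once if the lever is forced on its catch by the robot (over 30 N) (contact force between lever and catch above 30 N and contact force between the fingers and canister above 3 N).
It fails at once if the lid slams shut (faster than 5 rad/s while nearly closed) (value of joint canister_lid below 0.4 rad and velocity of joint canister_lid below -5 rad/s).
It fails at once if the ladle is dropped into the canister (let go with its foot still high) (horizontal distance between ladle_foot and canister below 0.06 m and z of ladle_foot in the frame of canister above 0.05 m and contact force between the fingers and ladle below 0.1 N).
It fails at once if the mug, lemon, garlic or salt shaker is moved (over 25 mm) (distance of any of mug, lemon, garlic, salt from where it was at the start of the episode above 0.025 m).
It also fails if it takes over 72 s, if anything falls off the work surface, if the arm or the gripper's body presses on something with over 40 N, if the wrist force passes 120 N, or if a joint passes its speed limit or range.

## Robot

A 6-joint arm with a two-finger parallel gripper is mounted at the origin on a cart in front of the work surface, level with it; the furniture and walls round the work are solid. World frame = base frame: x ahead of the robot, y to its left, z up, the work surface at z = 0. Lengths are in mm, angles in rad, forces in N, time in s.
With the tool pointing down it reaches from about 350 to 975 mm from the base axis. Payload 7.1 kg.
Tool frame: the origin (TCP) lies midway between the tips of the shut fingers; the grasp point (between the pads) lies 19 mm behind it; z points along the fingers, y is the line along which they close (so a half turn about z gives the same grasp; the last joint's range is limited). The gripper opens to 88 mm and grips with 3 to 60 N. Pads are 20 mm wide; open, the fingers measure 115 mm over their backs; the gripper's body (75 mm by 178 mm) begins 61 mm behind the grasp point.
Start: joints at [-1.171, 0.423, 1.63, -0, 1.089, -0.019], TCP at [254.18, -570.962, 222.675] pointing down, gripper open.
Joint ranges: [-3, 3], [-0.9, 2.11], [0.09, 2.58], [-1.31, 4.45], [0.11, 2.69], [-2.54, 2.54]. Speed limits (rad/s): [2.39, 2.39, 3.01, 3.14, 3.14, 3.14].

## Interface

Orientations are given as a rotation vector (axis times angle).
In Python, from workcell import ctrl gives the robot as it stands.
- The arm moves only by the shell command python3 -m inch 'ROWS' [OPENING]. ROWS is JSON, a list of rows, each an object with "xyz": the shift along the tool's x, y, z in mm, a list of three; "rot": the turn, a rotation vector about the tool's x, y, z in rad, a list of three. In form: [{"xyz": [dx, dy, dz], "rot": [ax, ay, az]}, ...]. A call has 1 to 12 rows; each row is the pose to reach, as a shift and turn from the pose commanded when the call began, along the tool's axes at that moment; what a row does not reach only later rows make up. A row lasts 1/12 s, in which the tool goes at most 41.7 mm and 7.16 degrees, less where a joint would pass 70% of its speed; a pose out of reach is approached as far as the arm can. A call with a gripper value outside its range is refused whole. OPENING is the closure in counts, from 0 (fully open) to 255 (shut), set as the call begins (- or left out, the last holds). The fingers move at their own pace and stop on an object; the grip force is fixed at half the most. Time passes only in rows, so rows that repeat a pose let the fingers close. It gives the time, the measured TCP pose, the force, the opening and the grip force at its end, in the units of the state.
- ctrl.get_obs(): the state, without advancing time (a new reading comes with each control period).
- ctrl.get_image(name): name is "side" or "top" or "wrist"; returns the picture (420x560x3 uint8, red, green, blue); there is no depth.
- ctrl.camera_model(name): a dict with "fx", "fy", "cx", "cy" (pixels), "position" and "attitude" of the camera in the world. Camera axes: x right, y up, looking along -z (the intrinsics and any distortion apply to the point x, -y, -z); pixel columns grow to the right and rows downward; lengths in mm; the calibration is good to about 2 mm. A picture is of the moment at which its call begins: read the wrist's pose just before it. camera_model takes no time and is no camera call; for the wrist camera it gives the pose at the moment of the call.
- ctrl.close_job(): hands the job in; it is judged then, once.
The state is a dict: "t": time; "qpos": joint angles; "qvel": joint speeds; "joint_torque": joint torques, N m; "ee_pos": TCP position; "orientation": TCP orientation; "ft_force": force on the tool from outside, world axes, zero at the start; "moment": the same for the moment, N m; "width": finger opening in mm; "grasp_force": force on a finger pad.
Only numpy, scipy, OpenCV 4.12 (cv2) and the standard library are available. Lean on these libraries where they do the work, as an engineer would, in place of code of your own. Each camera call takes 0.05 s, during which the arm holds its last target. There are 200 camera calls.

## Working session

There is one attempt and no reset: what is moved stays moved. The work goes in short steps, Python scripts to look and compute and a shell command to move; the robot and the scene stay as the last step left them, time stands still between calls to the robot, and variables do not carry over. Pictures are saved under pics/ and viewed, at most 10 in all, crops included, and the job is handed in when it is done.

```bash
ls; mkdir -p pics
python3 - <<'E'
from workcell import ctrl
import cv2,numpy as np
o=ctrl.get_obs();print({k:np.round(v,3).tolist() for k,v in o.items()})
for n in ["side","top","wrist"]:
    print(n,ctrl.camera_model(n))
    cv2.imwrite(f"pics/{n}0.png",ctrl.get_image(n)[:,:,::-1])
E
```

```text
pics
{'t': 0.0, 'qpos': [-1.171, 0.424, 1.631, -0.0, 1.089, -0.019], 'qvel': [-0.002, -0.001, 0.002, 0.0, 0.0, -0.001], 'joint_torque': [0.0, -54.461, -27.367, 0.064, 0.023, -0.0], 'ee_pos': [253.963, -570.476, 221.922], 'orientation': [-3.072, -0.653, 0.0], 'ft_force': [0.307, -0.509, -0.261], 'moment': [-0.021, 0.072, 0.002], 'grasp_force': 0.0, 'width': 87.746}
side {'fx': 433.59264501149204, 'fy': 433.59264501149204, 'cx': 275.692246388414, 'cy': 208.02872450423226, 'position': array([286.21605807, 787.14870553, 762.7792363 ]), 'attitude': array([ 0.15508693, -1.38946975, -2.53673963])}
top {'fx': 540.6921671685521, 'fy': 540.6921671685521, 'cx': 286.61526776288747, 'cy': 210.54565003512909, 'position': array([ 443.47312605, -223.38168243, 1368.84530661]), 'attitude': array([ 0.06600188, -0.04527189, -1.54268362])}
wrist {'fx': 341.5485387523053, 'fy': 341.5485387523053, 'cx': 276.183153414189, 'cy': 210.56789572636472, 'position': array([ 319.52806179, -541.75158572,  382.06149098]), 'attitude': array([-0.23434832,  0.15342042, -1.14583952])}
```

View pics/top0.png

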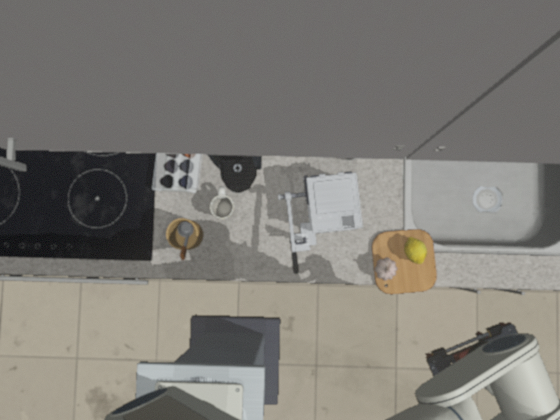

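View pics/side0.png

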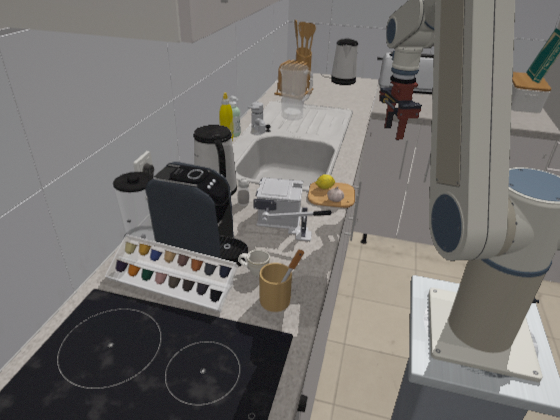

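The top view shows the canister at about (333,203), the lever grip at (295,262), the pot at (184,234) and the ladle grip at about (184,253). The side view shows the same layout, with the mug beside the pot. Next I'll look at enlarged crops.

Run:
```python
import cv2,numpy as np
t=cv2.imread("pics/top0.png");s=cv2.imread("pics/side0.png")
def c(i,x,y,w,h,k): return cv2.resize(i[y:y+h,x:x+w],None,fx=k,fy=k,interpolation=cv2.INTER_CUBIC)
a=c(t,270,165,100,115,4)   #400x460
b=c(t,160,205,50,57,4) 
b=c(s,235,165,100,75,4)   #400x300
d=c(s,250,240,66,75,4)
d=c(s,250,240,100,75,4)
out=np.vstack([np.hstack([np.vstack([a,c(t,160,205,100,35,4)]),np.vstack([b,d])])])
print(out.shape);cv2.imwrite("pics/m1.png",out)
```

```text
(600, 800, 3)
```

View pics/m1.png

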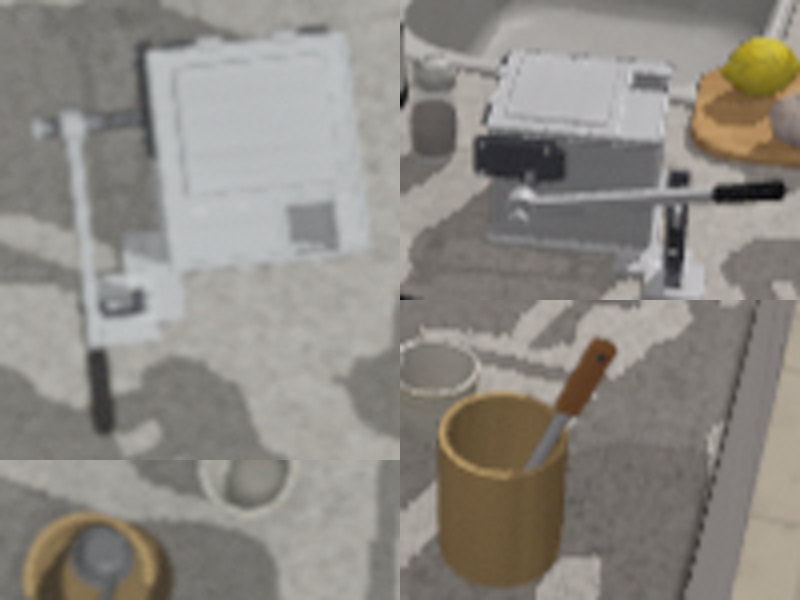

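The enlarged crops show the lid corners in the top view at about (313,232), (362,227), (307,177) and (356,173). The lever grip runs from (294,252) to (296,273). The ladle leans towards the robot, with its grip end in the side view at about (400,327) in crop coordinates.

```bash
cat > h.py <<'E'
import numpy as np,cv2
from scipy.spatial.transform import Rotation as R
from workcell import ctrl
def ray(m,u,v):
    d=R.from_rotvec(m["attitude"]).apply([(u-m["cx"])/m["fx"],-(v-m["cy"])/m["fy"],-1]); return np.array(m["position"]),d/np.linalg.norm(d)
def plane(m,u,v,z):
    p,d=ray(m,u,v); return p+d*(z-p[2])/d[2]
def tri(a,b):
    A=0;B=0
    for p,d in (a,b):
        P=np.eye(3)-np.outer(d,d);A=A+P;B=B+P@p
    x=np.linalg.solve(A,B); return x,[np.linalg.norm((np.eye(3)-np.outer(d,d))@(x-p)) for p,d in (a,b)]
def proj(m,X):
    c=R.from_rotvec(m["attitude"]).inv().apply(np.asarray(X,float)-m["position"])
    return np.array([m["cx"]+m["fx"]*c[0]/-c[2],m["cy"]-m["fy"]*c[1]/-c[2]])
def tool():
    o=ctrl.get_obs(); return o["ee_pos"],R.from_rotvec(o["orientation"])
E
python3 - <<'E'
from h import *
np.set_printoptions(precision=1,suppress=True)
T=ctrl.camera_model("top");S=ctrl.camera_model("side")
for n,(u,v) in dict(FL=(313,232.5),FR=(362.5,227),RL=(307.5,176),RR=(355.7,173)).items(): print(n,plane(T,u,v,105))
print("grip",plane(T,294,253,93),plane(T,296.2,273,104))
print("tri grip tip",tri(ray(T,296.3,273.5),ray(S,235+783/4,165+187/4)))
print("tri grip start",tri(ray(T,294,252.5),ray(S,235+715/4-100,165+193/4)),tri(ray(T,296.3,273.5),ray(S,235+383/4,165+187/4)))
print("pot side rim", [plane(S,250+x/4,240+y/4,90) for x,y in((38,142),(168,142),(103,93),(103,175))])
print("pot top rim", [plane(T,160+x/4,205+y/4,90) for x,y in((25,100),(172,110),(100,52))])
print("ladle end",[plane(S,250+203/4,240+45/4,z) for z in(150,160)], plane(T,184,259,158))
print("handle lower",[plane(S,250+130/4,240+165/4,90)])
t=cv2.imread("pics/top0.png");hs=cv2.cvtColor(t,cv2.COLOR_BGR2HSV)
m=cv2.inRange(hs,(8,90,40),(22,255,255));n,l,st,c=cv2.connectedComponentsWithStats(m);print([ (s.tolist(),cc) for s,cc in zip(st,c) if 20<s[4]<9999])
m=cv2.inRange(hs,(0,110,40),(9,255,200));n,l,st,c=cv2.connectedComponentsWithStats(m);print([ (s.tolist(),cc) for s,cc in zip(st,c) if 8<s[4]<9999])
E
```

```text
FL [ 483.5 -268.4  105. ]
FR [ 499.5 -383.6  105. ]
RL [ 616.1 -252.2  105. ]
RR [ 626.1 -365.3  105. ]
grip [ 434.5 -225.4   93. ] [ 388.4 -231.7  104. ]
tri grip tip (array([ 263. , -215.6,  168.5]), [np.float64(127.952490876373), np.float64(127.95249087637293)])
tri grip start (array([ 435.3, -225.4,   94.3]), [np.float64(0.34949822195028507), np.float64(0.3494982219502826)]) (array([ 388. , -231.9,  104.4]), [np.float64(0.7796738597782279), np.float64(0.7796738597782096)])
pot side rim [array([505.8,  62.6,  90. ]), array([433.9,  40.9,  90. ]), array([481.4,   9.7,  90. ]), array([462.7,  78.5,  90. ])]
pot top rim [array([480.4,  78.9,  90. ]), array([476.9,  -8.6,  90. ]), array([510.1,  35.6,  90. ])]
ladle end [array([420.8,  22. , 150. ]), array([418.6,  34.5, 160. ])] [414.7  20.2 158. ]
handle lower [array([450.1,  66.1,  90. ])]
[([167, 219, 33, 40, 485], array([182.5, 235.7])), ([372, 230, 64, 64, 2669], array([404.7, 261.8]))]
[]
```

```bash
python3 -m inch '[{"xyz":[70,-62,0],"rot":[0,0,0.1]},{"xyz":[140,-124,0],"rot":[0,0,0.2]},{"xyz":[210,-186,0],"rot":[0,0,0.29]},{"xyz":[281,-248,20],"rot":[0,0,0.29]},{"xyz":[281,-248,20],"rot":[0,0,0.29]},{"xyz":[281,-248,20],"rot":[0,0,0.29]},{"xyz":[281,-248,20],"rot":[0,0,0.29]},{"xyz":[281,-248,20],"rot":[0,0,0.29]},{"xyz":[281,-248,20],"rot":[0,0,0.29]},{"xyz":[281,-248,20],"rot":[0,0,0.29]},{"xyz":[281,-248,20],"rot":[0,0,0.29]},{"xyz":[281,-248,20],"rot":[0,0,0.29]}]' 150
python3 - <<'E'
from h import *
print({k:np.round(v,3).tolist() for k,v in ctrl.get_obs().items() if k in("t","qpos","ee_pos","orientation","ft_force")})
m=ctrl.camera_model("wrist");print(m)
cv2.imwrite("pics/w1.png",ctrl.get_image("wrist")[:,:,::-1])
E
```

```text
t: 1.15
ee_pos: [410.1, -230.2, 202.7]
orientation: [3.135, 0.204, -0.0]
ft_force: [0.6, 0.7, -0.2]
width: 36.1
grasp_force: 0.0
{'t': 1.15, 'qpos': [-0.537, 0.224, 1.98, -0.0, 0.938, 0.904], 'ee_pos': [410.118, -230.227, 202.709], 'orientation': [3.135, 0.204, -0.0], 'ft_force': [0.609, 0.686, -0.216]}
{'fx': 341.5485387523053, 'fy': 341.5485387523053, 'cx': 276.183153414189, 'cy': 210.56789572636472, 'position': array([ 481.18164803, -221.10213649,  362.78223026]), 'attitude': array([-0.21764829,  0.19049673, -1.43277889])}
```

View pics/w1.png

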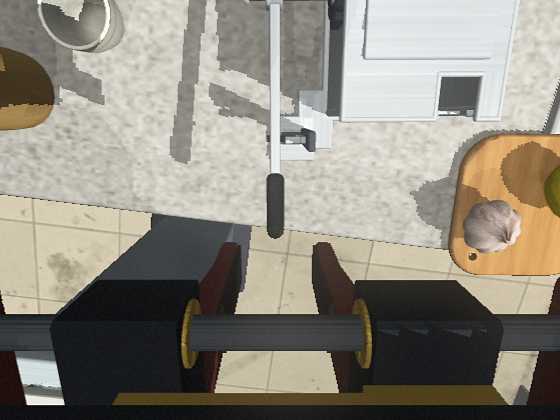

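The wrist view shows the lever grip running from (275,174) to (276,237), roughly midway between the fingers. The lid front corners are at (340,121) and (506,116), and the lid cut-out is at about (461,95).

Run:
```python
from h import *
np.set_printoptions(precision=1,suppress=True)
m=ctrl.camera_model("wrist");p,r=tool();print(r.as_matrix())
for n,u,v,z in (("g0",275.5,174,99),("g1",276,237,109),("lev",275,10,75),("FL",340,121,105),("FR",506,116,105),("cutL",439,115,105),("cutR",480,116,105),("cutRL",443,75,105)):
    X=plane(m,u,v,z);print(n,X,"tool",r.inv().apply(X-p))
```

```text
[[ 1.   0.1  0. ]
 [ 0.1 -1.  -0. ]
 [ 0.   0.  -1. ]]
g0 [ 439.2 -226.8   99. ] tool [ 29.5  -0.3 103.8]
g1 [ 391.3 -233.4  109. ] tool [-18.8   0.   93.8]
lev [ 558.7 -211.2   75. ] tool [150.1  -0.6 127.8]
FL [ 484.8 -268.5  105. ] tool [69.4 46.8 97.8]
FR [ 503.6 -387.7  105. ] tool [ 72.8 167.5  97.8]
cutL [ 498.1 -339.2  105. ] tool [ 73.6 118.6  97.8]
cutR [ 501.2 -369.   105. ] tool [ 72.8 148.6  97.8]
cutRL [ 525.  -335.2  105. ] tool [100.8 118.1  97.8]
```

```bash
python3 -m inch '[{"xyz":[0,0,40]},{"xyz":[0,0,80]},{"xyz":[0,0,105]},{"xyz":[0,0,116]},{"xyz":[0,0,116]},{"xyz":[0,0,116]}]'
python3 -m inch '[{"xyz":[0,0,0]},{"xyz":[0,0,0]},{"xyz":[0,0,0]},{"xyz":[0,0,0]},{"xyz":[0,0,0]},{"xyz":[0,0,0]}]' 255
```

```text
$[0]: bad value
$[0]: bad value
```

Each row needs a rot entry.

```bash
python3 -m inch '[{"xyz":[0,0,40],"rot":[0,0,0]},{"xyz":[0,0,80],"rot":[0,0,0]},{"xyz":[0,0,105],"rot":[0,0,0]},{"xyz":[0,0,116],"rot":[0,0,0]},{"xyz":[0,0,116],"rot":[0,0,0]},{"xyz":[0,0,116],"rot":[0,0,0]}]'
python3 -m inch '[{"xyz":[0,0,0],"rot":[0,0,0]},{"xyz":[0,0,0],"rot":[0,0,0]},{"xyz":[0,0,0],"rot":[0,0,0]},{"xyz":[0,0,0],"rot":[0,0,0]},{"xyz":[0,0,0],"rot":[0,0,0]},{"xyz":[0,0,0],"rot":[0,0,0]}]' 255
```

```text
t: 1.7
ee_pos: [409.4, -231.4, 86.4]
orientation: [-3.135, -0.198, 0.002]
ft_force: [-0.7, 0.4, -0.0]
width: 36.3
grasp_force: 0.0
t: 2.2
ee_pos: [410.5, -230.4, 87.3]
orientation: [3.134, 0.203, 0.002]
ft_force: [-0.0, -1.5, 3.8]
width: 13.9
grasp_force: 30.0
```

```bash
python3 -m inch '[{"xyz":[0,0,4],"rot":[0,0,0]},{"xyz":[-1,0,9],"rot":[0,0,0]},{"xyz":[-1,0,14],"rot":[0,0,0]},{"xyz":[-2,0,19],"rot":[0,0,0]},{"xyz":[-2,0,24],"rot":[0,0,0]},{"xyz":[-2,0,29],"rot":[0,0,0]},{"xyz":[-2,0,34],"rot":[0,0,0]},{"xyz":[-1,0,38],"rot":[0,0,0]},{"xyz":[-1,0,40],"rot":[0,0,0]},{"xyz":[-1,0,40],"rot":[0,0,0]},{"xyz":[-1,0,40],"rot":[0,0,0]}]'
python3 -m inch '[{"xyz":[0,0,1],"rot":[0,0,0]},{"xyz":[0,0,2],"rot":[0,0,0]},{"xyz":[0,0,3],"rot":[0,0,0]},{"xyz":[0,0,3],"rot":[0,0,0]}]'
```

```text
t: 3.12
ee_pos: [408.4, -230.0, 46.7]
orientation: [-3.134, -0.203, 0.002]
ft_force: [-3.0, -0.9, 4.6]
width: 13.6
grasp_force: 30.0
t: 3.45
ee_pos: [408.6, -230.0, 43.8]
orientation: [-3.135, -0.203, 0.001]
ft_force: [-3.8, -0.4, 4.7]
width: 13.7
grasp_force: 30.0
```

```bash
python3 -m inch '[{"xyz":[0,0,1],"rot":[0,0,0]},{"xyz":[0,0,2],"rot":[0,0,0]},{"xyz":[0,0,2],"rot":[0,0,0]}]'|grep -e pos -e ft
```

```text
ee_pos: [408.7, -230.0, 41.8]
ft_force: [-2.5, 1.1, 5.3]
```

```bash
python3 -m inch '[{"xyz":[0,0,1],"rot":[0,0,0]},{"xyz":[0,0,2],"rot":[0,0,0]},{"xyz":[0,0,2],"rot":[0,0,0]}]'|grep -e pos -e ft
```

```text
ee_pos: [408.9, -230.0, 39.9]
ft_force: [-2.4, 0.3, 6.5]
```

```bash
python3 -m inch '[{"xyz":[0,0,1],"rot":[0,0,0]},{"xyz":[0,0,1],"rot":[0,0,0]}]'|grep -e pos -e ft
```

```text
ee_pos: [409.0, -230.1, 38.9]
ft_force: [-2.7, 1.3, 5.6]
```

```bash
python3 -m inch '[{"xyz":[0,0,0.8],"rot":[0,0,0]},{"xyz":[0,0,1.5],"rot":[0,0,0]},{"xyz":[0,0,1.5],"rot":[0,0,0]}]'|grep -e pos -e ft
```

```text
ee_pos: [409.2, -230.1, 37.5]
ft_force: [-2.5, 0.5, 6.1]
```

```bash
python3 -m inch '[{"xyz":[0,0,0.8],"rot":[0,0,0]},{"xyz":[0,0,1.5],"rot":[0,0,0]},{"xyz":[0,0,1.5],"rot":[0,0,0]}]'|grep -e pos -e ft
```

```text
ee_pos: [409.3, -230.2, 36.2]
ft_force: [-2.5, 2.0, 9.9]
```

```bash
python3 -m inch '[{"xyz":[0,0,0.5],"rot":[0,0,0]},{"xyz":[0,0,0.8],"rot":[0,0,0]},{"xyz":[0,0,0.8],"rot":[0,0,0]}]'|grep -e pos -e ft
```

```text
ee_pos: [409.4, -230.2, 35.8]
ft_force: [-3.1, 1.6, 14.8]
```

```bash
python3 -m inch '[{"xyz":[0,1,0],"rot":[0,0,0]},{"xyz":[0,2,0],"rot":[0,0,0]},{"xyz":[0,3,0],"rot":[0,0,0]},{"xyz":[0,4,0],"rot":[0,0,0]},{"xyz":[0,4,0],"rot":[0,0,0]}]'|grep -e pos -e ft
```

```text
ee_pos: [409.7, -233.0, 35.8]
ft_force: [-0.8, 10.1, 15.4]
```

```bash
python3 -m inch '[{"xyz":[0,1,-0.4],"rot":[0,0,0]},{"xyz":[0,2,-0.4],"rot":[0,0,0]},{"xyz":[0,3,-0.4],"rot":[0,0,0]},{"xyz":[0,4,-0.4],"rot":[0,0,0]},{"xyz":[0,4,-0.4],"rot":[0,0,0]}]'|grep -e pos -e ft
```

```text
ee_pos: [410.3, -237.4, 36.1]
ft_force: [-1.2, 6.3, 14.0]
```

```bash
python3 -m inch '[{"xyz":[0,1,-0.2],"rot":[0,0,0]},{"xyz":[0,2,-0.2],"rot":[0,0,0]},{"xyz":[0,3,-0.2],"rot":[0,0,0]},{"xyz":[0,4,-0.2],"rot":[0,0,0]},{"xyz":[0,4,-0.2],"rot":[0,0,0]}]'|grep -e pos -e ft
```

```text
ee_pos: [410.8, -241.5, 36.2]
ft_force: [-1.2, 4.5, 12.4]
```

```bash
python3 -m inch '[{"xyz":[0,1,0],"rot":[0,0,0]},{"xyz":[0,2,0],"rot":[0,0,0]},{"xyz":[0,3,0],"rot":[0,0,0]},{"xyz":[0,3,0],"rot":[0,0,0]}]'|grep -e pos -e ft
```

```text
ee_pos: [411.2, -244.5, 36.2]
ft_force: [-0.6, 6.0, 10.8]
```

```bash
python3 -m inch '[{"xyz":[0,1,0],"rot":[0,0,0]},{"xyz":[0,2,0],"rot":[0,0,0]},{"xyz":[0,2.5,0],"rot":[0,0,0]},{"xyz":[0,2.5,0],"rot":[0,0,0]}]'|grep -e pos -e ft
```

```text
ee_pos: [411.5, -246.4, 36.1]
ft_force: [0.5, 8.0, 11.6]
```

```bash
python3 -m inch '[{"xyz":[0,0.5,-2],"rot":[0,0,0]},{"xyz":[0,0.5,-4],"rot":[0,0,0]},{"xyz":[0,0.5,-6],"rot":[0,0,0]},{"xyz":[0,0.5,-7],"rot":[0,0,0]},{"xyz":[0,0.5,-7],"rot":[0,0,0]}]'|grep -e pos -e ft
```

```text
ee_pos: [410.9, -246.5, 42.5]
ft_force: [1.0, 7.7, 2.7]
```

```bash
python3 -m inch '[{"xyz":[0,0,-1],"rot":[0,0,0]},{"xyz":[0,0,-1.5],"rot":[0,0,0]},{"xyz":[0,0,-1.5],"rot":[0,0,0]}]'|grep -e pos -e ft
```

```text
ee_pos: [410.7, -246.5, 43.9]
ft_force: [1.8, 8.1, 2.6]
```

```bash
python3 -m inch '[{"xyz":[0,-0.5,-0.5],"rot":[0,0,0]},{"xyz":[0,-0.8,-1],"rot":[0,0,0]},{"xyz":[0,-0.8,-1],"rot":[0,0,0]}]'|grep -e pos -e ft
```

```text
ee_pos: [410.7, -246.5, 44.9]
ft_force: [-1.0, 5.7, 2.7]
```

```bash
python3 -m inch '[{"xyz":[0,-0.4,-1],"rot":[0,0,0]},{"xyz":[0,-0.4,-1.5],"rot":[0,0,0]},{"xyz":[0,-0.4,-1.5],"rot":[0,0,0]}]'|grep -e pos -e ft
```

```text
ee_pos: [410.7, -246.5, 46.4]
ft_force: [-0.9, 5.1, 2.4]
```

```bash
python3 -m inch '[{"xyz":[0,0,-0.8],"rot":[0,0,0]},{"xyz":[0,0,-1.2],"rot":[0,0,0]},{"xyz":[0,0,-1.2],"rot":[0,0,0]}]'|grep -e pos -e ft
python3 - <<'E'
from h import *
a=ctrl.get_image("wrist")[:,:,::-1];b=ctrl.get_image("side")[:,:,::-1]
cv2.imwrite("pics/w2.png",np.hstack([cv2.resize(a[0:300,130:430],(400,400)),cv2.resize(b[150:250,230:330],(400,400),interpolation=cv2.INTER_CUBIC)]))
E
```

```text
ee_pos: [410.7, -246.5, 47.1]
ft_force: [0.3, 4.6, -8.0]
```

View pics/w2.png

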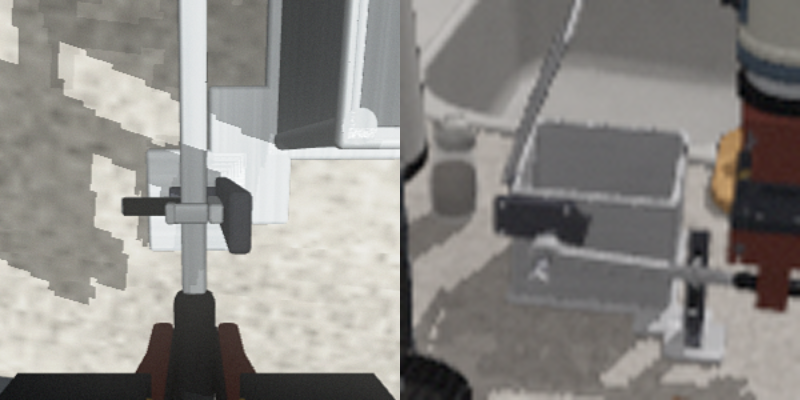

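The lever passes under the lip, with the tooth on its outer side, and the lid is up at about 1.3 rad. The lever has reached the lip, so I'm releasing it.

```bash
python3 -m inch '[{"xyz":[0,0,0.7],"rot":[0,0,0]},{"xyz":[0,0,0.7],"rot":[0,0,0]}]'|grep -e pos -e ft;  python3 -m inch '[{"xyz":[0,0,0],"rot":[0,0,0]},{"xyz":[0,0,0],"rot":[0,0,0]},{"xyz":[0,0,0],"rot":[0,0,0]},{"xyz":[0,0,0],"rot":[0,0,0]}]' 150
```

```text
ee_pos: [410.7, -246.5, 46.8]
ft_force: [-1.6, 5.9, -1.7]
t: 8.8
ee_pos: [412.2, -247.8, 47.5]
orientation: [3.134, 0.202, 0.003]
ft_force: [-0.9, 0.5, -0.3]
width: 35.2
grasp_force: 0.0
```

```bash
python3 -m inch '[{"xyz":[0,0,-40],"rot":[0,0,0]},{"xyz":[0,0,-80],"rot":[0,0,0]},{"xyz":[0,0,-120],"rot":[0,0,0]},{"xyz":[0,0,-160],"rot":[0,0,0]},{"xyz":[0,-20,-195],"rot":[0,0,0]},{"xyz":[0,-55,-215],"rot":[0,0,0]},{"xyz":[3,-95,-222],"rot":[0,0,0]},{"xyz":[5,-135,-222],"rot":[0,0,0]},{"xyz":[5,-175,-222],"rot":[0,0,0]},{"xyz":[0,-215,-222],"rot":[0,0,0.05]},{"xyz":[-20,-250,-222],"rot":[0,0,0.1]},{"xyz":[-30,-277,-222],"rot":[0,0,0.1]}]'
python3 -m inch '[{"xyz":[0,0,0],"rot":[0,0,0]},{"xyz":[0,0,0],"rot":[0,0,0]}]'
python3 - <<'E'
from h import *
m=ctrl.camera_model("wrist")
cv2.imwrite("pics/w3.png",ctrl.get_image("wrist")[:,:,::-1])
cv2.imwrite("pics/s3.png",ctrl.get_image("side")[:,:,::-1])
E
```

```text
t: 9.8
ee_pos: [344.1, 25.6, 269.1]
orientation: [-3.141, -0.042, -0.001]
ft_force: [0.3, 0.3, 0.7]
width: 35.8
grasp_force: 0.0
t: 9.97
ee_pos: [345.8, 24.8, 269.5]
orientation: [3.141, 0.051, 0.003]
ft_force: [1.0, -0.4, 0.5]
width: 36.1
grasp_force: 0.0
```

View pics/w3.png

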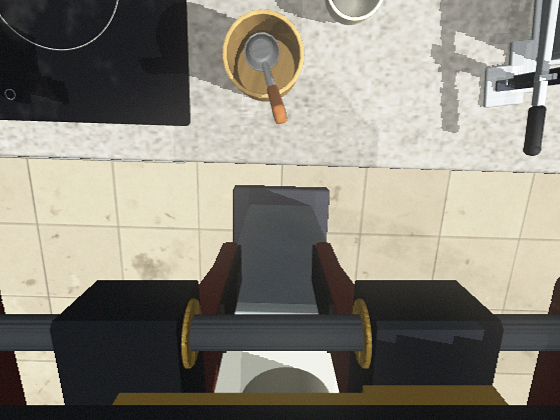

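The ladle's grip runs in the wrist view from (270,88) to its tip at (280,119). The bowl is at (262,48), and the pot rim is centred at about (263,55).

Run:
```python
from h import *
np.set_printoptions(precision=1,suppress=True)
m=ctrl.camera_model("wrist");S=ctrl.camera_model("side")
b,e1=tri(ray(m,270,88),ray(S,292,267));t,e2=tri(ray(m,280,119),ray(S,301,251.5))
p0=plane(m,263.5,55,90);print("pot",p0)
print(b,e1,t,e2,np.linalg.norm(t-b))
# colour centroid of grip in both
w=cv2.imread("pics/w3.png");s=cv2.imread("pics/s3.png")
for n,i,M,roi in(("w",w,m,(250,75,300,130)),("s",s,S,(280,245,306,275))):
    x0,y0,x1,y1=roi;h=cv2.cvtColor(i[y0:y1,x0:x1],cv2.COLOR_BGR2HSV)
    k=((h[...,0]<13)&(h[...,1]>110)).astype(np.uint8);ys,xs=np.nonzero(k);pts=np.stack([xs+x0,ys+y0],1).astype(np.float32)
    print(n,len(pts),pts.mean(0),cv2.fitLine(pts,2,0,.01,.01).ravel(),pts.min(0),pts.max(0))
```

```text
pot [474.   38.6  90. ]
[440.7  31.2 106.8] [np.float64(3.5931674581712723), np.float64(3.5931674581712576)] [418.9  22.6 150. ] [np.float64(1.1243540212013527), np.float64(1.124354021201309)] 49.117741070036764
w 130 [274.6 100. ] [  0.1   1.  274.6 100. ] [268.  85.] [286. 123.]
s 9 [297.6 257.4] [  0.7  -0.7 297.6 257.4] [291. 254.] [302. 266.]
```

Run:
```python
from h import *
from scipy.optimize import least_squares
np.set_printoptions(precision=2,suppress=True)
m=ctrl.camera_model("wrist");S=ctrl.camera_model("side");T=ctrl.camera_model("top")
obs=[(m,165,(280,119.5)),(m,110,(270,88)),(m,80,(266,72)),(S,165,(301,251)),(S,110,(292,267)),(T,165,(183.5,259))]
def f(q,lean=None):
    p=q[:3];L=q[4];d=np.array([np.sin(L)*np.cos(q[3]),np.sin(L)*np.sin(q[3]),np.cos(L)])
    return np.concatenate([(proj(M,p+(s-140)*d)-o) for M,s,o in obs]+[[(L-.39)*30]])
r=least_squares(f,[428,25,135,3.3,.39]);print(r.x,r.fun)
q=r.x;d=np.array([np.sin(q[4])*np.cos(q[3]),np.sin(q[4])*np.sin(q[3]),np.cos(q[4])]);print("d",d,"foot",q[:3]-140*d,"at s=100",q[:3]-40*d)
p,R0=tool()
# desired tool: z=-d, y perpendicular to lean plane
z=-d;az=q[3]-np.pi;y=np.array([np.sin(az),-np.cos(az),0]);x=np.cross(y,z);Rd=np.stack([x,y,z],1)
g=q[:3]; tcp=g+z*14
for nm,off in(("pre",90),("at",0)):
    print(nm,tcp-z*off,"tool",R0.inv().apply(tcp-z*off-p))
print("rotvec",(R0.inv()*R.from_matrix(Rd)).as_rotvec())
```

```text
[429.91  26.71 132.15   3.45   0.53] [-0.52 -0.57  0.35 -0.05  0.29  2.15  1.02 -0.59 -3.1  -0.34 -0.21 -1.48
  4.2 ]
d [-0.48 -0.15  0.86] foot [497.3   48.39  11.37] at s=100 [449.16  32.91  97.64]
pre [393.32  14.94 197.72] tool [46.22 10.   71.78]
at [436.65  28.88 120.07] tool [ 89.81  -2.69 149.49]
rotvec [ 0.08  0.53 -0.28]
```

Run:
```python
from h import *
m=ctrl.camera_model("wrist");S=ctrl.camera_model("side")
w=cv2.imread("pics/w3.png");s=cv2.imread("pics/s3.png")
def c(i,x,y,w,h,k): return cv2.resize(i[y:y+h,x:x+w],None,fx=k,fy=k,interpolation=cv2.INTER_CUBIC)
a=c(w,220,5,100,125,4);b=c(s,250,240,70,75,5)
pad=np.zeros((500,350,3),np.uint8);pad[:375]=b
pc=np.array([474,38.6,0])
for L,az,col in((.39,.3,(0,0,255)),(.39,.2,(0,255,0))):
    h=-np.array([np.cos(az),np.sin(az),0]);foot=pc-4.5*h+[0,0,6];d=np.sin(L)*h+[0,0,np.cos(L)]
    for q in (80,110,140,165):
        X=foot+q*d
        u=(proj(m,X)-[220,5])*4;cv2.circle(a,tuple(np.int32(u)),2,col,-1)
        u=(proj(S,X)-[250,240])*5;cv2.circle(pad,tuple(np.int32(u)),2,col,-1)
    print(az,foot,d,foot+140*d)
cv2.imwrite("pics/m3.png",np.hstack([a,pad]))
```

```text
0.3 [478.2990142   39.92984093   6.        ] [-0.36320787 -0.11235336  0.92490906] [427.449913    24.20037067 135.48726838]
0.2 [478.4102996   39.49401199   6.        ] [-0.37260996 -0.07553178  0.92490906] [426.24490535  28.91956307 135.48726838]
```

View pics/m3.png

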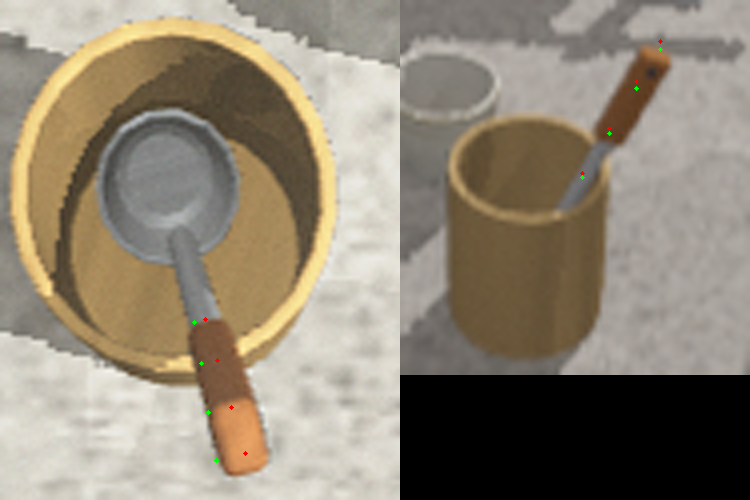

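Run:
```python
from h import *
np.set_printoptions(precision=3,suppress=True)
p,R0=tool();L=.39;az=.3
h=-np.array([np.cos(az),np.sin(az),0]);d=np.sin(L)*h+[0,0,np.cos(L)]
g=np.array([478.3,39.9,6])+142*d+[0.3,-.5,0];z=-d;y=np.array([np.sin(az),-np.cos(az),0]);x=np.cross(y,z)
tcp=g+z*14;Rd=R.from_matrix(np.stack([x,y,z],1))
for off in(80,0): print(tcp-z*off,R0.inv().apply(tcp-z*off-p))
print((R0.inv()*Rd).as_rotvec())
```

```text
[403.053  16.031 198.381] [55.984  9.198 71.134]
[432.109  25.019 124.388] [ 85.17    1.038 145.172]
[ 0.053  0.386 -0.267]
```

```bash
python3 -m inch '[{"xyz":[14,2,18],"rot":[0.013,0.1,-0.067]},{"xyz":[28,5,36],"rot":[0.026,0.19,-0.13]},{"xyz":[42,7,54],"rot":[0.04,0.29,-0.2]},{"xyz":[56,9,71],"rot":[0.053,0.386,-0.267]},{"xyz":[56,9,71],"rot":[0.053,0.386,-0.267]},{"xyz":[56,9,71],"rot":[0.053,0.386,-0.267]},{"xyz":[56,9,71],"rot":[0.053,0.386,-0.267]}]'
python3 -m inch '[{"xyz":[0,0,35],"rot":[0,0,0]},{"xyz":[0,0,60],"rot":[0,0,0]},{"xyz":[0,0,80],"rot":[0,0,0]},{"xyz":[0,0,80],"rot":[0,0,0]},{"xyz":[0,0,80],"rot":[0,0,0]}]'
python3 - <<'E'
from h import *
a=ctrl.get_image("wrist")[:,:,::-1]
cv2.imwrite("pics/w4.png",cv2.resize(a[120:400,176:376],(428,600)))
E
```

```text
t: 10.65
ee_pos: [402.4, 15.3, 197.7]
orientation: [-2.995, -0.446, -0.586]
ft_force: [0.4, -0.2, 0.3]
width: 36.4
grasp_force: 0.0
t: 11.07
ee_pos: [431.4, 25.7, 123.8]
orientation: [-2.993, -0.451, -0.586]
ft_force: [0.4, 0.4, 0.1]
width: 36.3
grasp_force: 0.0
```

View pics/w4.png

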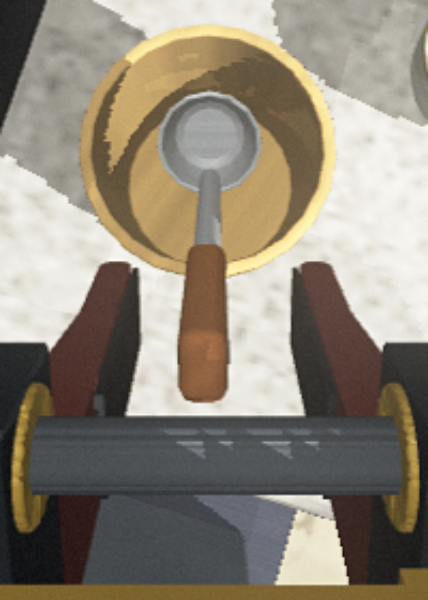

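The handle lies between the fingers, about 2 mm to the left of centre. In the full frame its tip is near (271,303) and its grip starts near (272,235).

Run:
```python
from h import *
p,r=tool();m=ctrl.camera_model("wrist")
f=lambda a,b:(176+a*200/428,120+b*280/600)
print("seen base",f(207,245),"tip edges",f(203,333),f(203,401))
for s in(110,165):
  for dx in(-8,0,8): print(s,dx,proj(m,p+r.apply([dx,0,-(s-128)])))
```

```text
seen base (272.7289719626168, 234.33333333333331) tip edges (270.85981308411215, 275.4) (270.85981308411215, 307.1333333333333)
110 -8 [275.77105223 262.69809495]
110 0 [275.75443634 249.43611464]
110 8 [275.73745122 235.87942897]
165 -8 [275.71279788 317.74250926]
165 0 [275.68888165 300.20022431]
165 8 [275.66422567 282.11533415]
```

```bash
python3 -m inch '[{"xyz":[2,-1.5,0],"rot":[0,0,0]},{"xyz":[2,-1.5,0],"rot":[0,0,0]}]' |grep pos
python3 -m inch '[{"xyz":[0,0,0],"rot":[0,0,0]},{"xyz":[0,0,0],"rot":[0,0,0]},{"xyz":[0,0,0],"rot":[0,0,0]},{"xyz":[0,0,0],"rot":[0,0,0]},{"xyz":[0,0,0],"rot":[0,0,0]},{"xyz":[0,0,0],"rot":[0,0,0]}]' 255
```

```text
ee_pos: [433.3, 27.6, 126.3]
t: 11.78
ee_pos: [432.4, 27.5, 124.8]
orientation: [-2.993, -0.451, -0.589]
ft_force: [-0.8, -0.2, 2.9]
width: 10.0
grasp_force: 30.0
```

```bash
python3 -m inch '[{"xyz":[0,0,-20],"rot":[0,0,0]},{"xyz":[0,0,-50],"rot":[0,0,0]},{"xyz":[0,0,-85],"rot":[0,0,0]},{"xyz":[0,0,-120],"rot":[0,0,0]},{"xyz":[0,0,-150],"rot":[0,0,0]},{"xyz":[0,0,-150],"rot":[0,0,0]},{"xyz":[0,0,-150],"rot":[0,0,0]}]'
cat > place.py <<'E'
from h import *
np.set_printoptions(precision=3,suppress=True)
def target(L,dz=0,dx=0,dy=0,C=(555.4,-318.3),yaw=.131):
    p,R0=tool();Y=R.from_euler('z',yaw)
    foot=np.array([-57+4/np.cos(L)+81*np.tan(L)+3+dx,-26+dy,9+dz]);d=np.array([-np.sin(L),0,np.cos(L)])
    X=Y.apply(foot+128*d)+[C[0],C[1],0]
    Rd=Y*R.from_matrix(np.stack([[np.cos(L),0,np.sin(L)],[0,-1,0],-d],1))
    print(X,R0.inv().apply(X-p),(R0.inv()*Rd).as_rotvec())
E
python3 - <<'E'
from place import *
target(.48,125)
from scipy.spatial.transform import Rotation
m=ctrl.camera_model("wrist");cv2.imwrite("pics/w5.png",ctrl.get_image("wrist")[:,:,::-1]);cv2.imwrite("pics/s5.png",ctrl.get_image("side")[:,:,::-1])
E
```

```text
t: 12.37
ee_pos: [378.6, 10.4, 265.0]
orientation: [-2.993, -0.451, -0.595]
ft_force: [0.3, 0.8, -1.3]
width: 9.7
grasp_force: 30.0
[ 492.937 -352.755  247.535] [ -4.714 380.709  17.501] [-0.07   0.087  0.153]
```

```bash
python3 -m inch '[{"xyz":[-5,35,0],"rot":[0,0,0.02]},{"xyz":[-10,73,0],"rot":[-0.01,0.02,0.04]},{"xyz":[-15,111,0],"rot":[-0.02,0.03,0.06]},{"xyz":[-20,149,0],"rot":[-0.03,0.04,0.08]},{"xyz":[-20,187,0],"rot":[-0.04,0.05,0.1]},{"xyz":[-20,225,0],"rot":[-0.05,0.06,0.12]},{"xyz":[-20,263,0],"rot":[-0.06,0.07,0.14]},{"xyz":[-20,301,0],"rot":[-0.07,0.087,0.153]},{"xyz":[-20,339,0],"rot":[-0.07,0.087,0.153]},{"xyz":[-20,370,5],"rot":[-0.07,0.087,0.153]},{"xyz":[-10,381,10],"rot":[-0.07,0.087,0.153]},{"xyz":[-5,381,17],"rot":[-0.07,0.087,0.153]}]'
python3 -m inch '[{"xyz":[0,0,0],"rot":[0,0,0]},{"xyz":[0,0,0],"rot":[0,0,0]}]'
python3 - <<'E'
from place import *
target(.48,125)
m=ctrl.camera_model("wrist");a=ctrl.get_image("wrist")[:,:,::-1].copy();cv2.imwrite("pics/w6.png",a)
Y=R.from_euler('z',.131);S=ctrl.camera_model("side");s=ctrl.get_image("side")[:,:,::-1].copy()
p,r=tool()
for X in((-58,-26,90),(-60,-16,100),(-60,-36,100),(-60,55,100),(-60,-55,100),(60,55,100)):
    W=Y.apply(X)+[555.4,-318.3,0];print(X,proj(m,W))
    for i,M in((a,m),(s,S)): cv2.circle(i,tuple(np.int32(np.round(proj(M,W)))),1,(0,0,255),-1)
for q in(128,90,60,30,0):
    W=p+r.apply([0,0,128-q])
    for i,M in((a,m),(s,S)): cv2.circle(i,tuple(np.int32(np.round(proj(M,W)))),1,(0,255,0),-1)
o=np.hstack([cv2.resize(a[0:300,140:420],(560,600)),cv2.resize(s[100:250,250:310],(240,600),interpolation=cv2.INTER_CUBIC)])
cv2.imwrite("pics/m6.png",o)
E
```

```text
t: 13.47
ee_pos: [493.2, -355.3, 242.8]
orientation: [-3.016, -0.193, -0.728]
ft_force: [-0.5, 0.1, -1.6]
width: 9.9
grasp_force: 30.0
t: 13.63
ee_pos: [491.5, -350.7, 243.1]
orientation: [-3.013, -0.199, -0.725]
ft_force: [-0.2, 0.2, -1.1]
width: 9.8
grasp_force: 30.0
[ 492.937 -352.755  247.535] [ 3.095  2.197 -3.429] [-0.005  0.007 -0.001]
(-58, -26, 90) [279.047 261.483]
(-60, -16, 100) [268.239 263.012]
(-60, -36, 100) [289.936 263.022]
(-60, 55, 100) [191.324 262.975]
(-60, -55, 100) [310.56  263.032]
(60, 55, 100) [197.593 141.206]
```

View pics/m6.png

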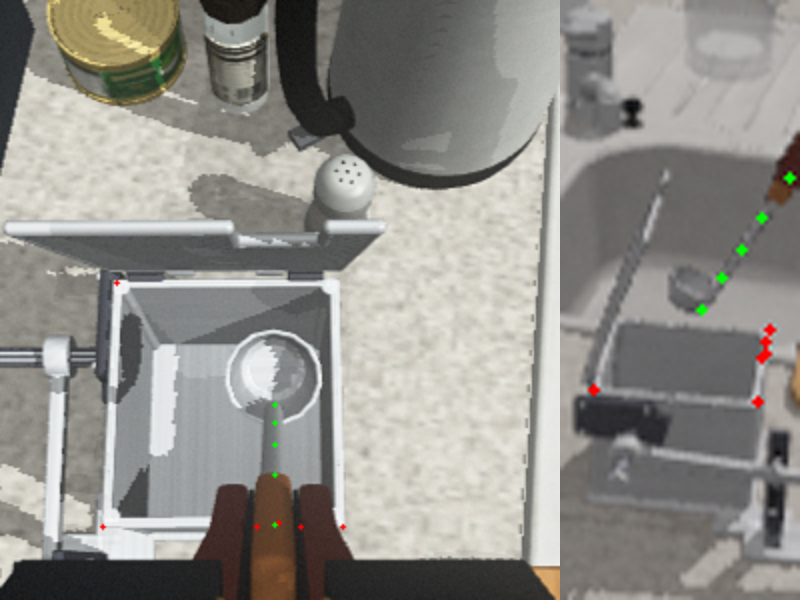

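The overlay lines up: the projected rim corners fall on the canister rim and the ladle axis runs along the tool axis. The ladle bowl at about (272,375) is over the opening and clear of the lid, which stands back. Lowering the ladle now.

Run:
```python
from place import *
for dz in(80,40,12,0): target(.48,dz,dy=0.5)
```

```text
[ 492.871 -352.259  202.535] [-18.217   1.372  38.023] [-0.003  0.006 -0.   ]
[ 492.871 -352.259  162.535] [-36.482   1.481  73.609] [-0.003  0.006 -0.   ]
[ 492.871 -352.259  134.535] [-49.268   1.557  98.519] [-0.003  0.006 -0.   ]
[ 492.871 -352.259  122.535] [-54.747   1.59  109.195] [-0.003  0.006 -0.   ]
```

```bash
python3 -m inch '[{"xyz":[-9,0.7,19],"rot":[0,0,0]},{"xyz":[-18,1.4,38],"rot":[0,0,0]},{"xyz":[-27,1.5,56],"rot":[0,0,0]},{"xyz":[-36,1.5,74],"rot":[0,0,0]},{"xyz":[-43,1.5,86],"rot":[0,0,0]},{"xyz":[-48,1.6,96],"rot":[0,0,0]},{"xyz":[-48,1.6,96],"rot":[0,0,0]},{"xyz":[-48,1.6,96],"rot":[0,0,0]}]'
```

```text
t: 14.4
ee_pos: [493.3, -353.3, 138.4]
orientation: [-3.016, -0.198, -0.73]
ft_force: [0.1, 0.2, -1.3]
width: 9.8
grasp_force: 30.0
```

```bash
python3 -m inch '[{"xyz":[-1.4,0,2.7],"rot":[0,0,0]},{"xyz":[-2.8,0,5.3],"rot":[0,0,0]},{"xyz":[-2.8,0,5.3],"rot":[0,0,0]}]'|grep -e pos -e ft
```

```text
ee_pos: [493.7, -354.2, 132.8]
ft_force: [-0.6, 1.2, -0.7]
```

```bash
python3 -m inch '[{"xyz":[-1,0,1.8],"rot":[0,0,0]},{"xyz":[-1.9,0,3.5],"rot":[0,0,0]},{"xyz":[-1.9,0,3.5],"rot":[0,0,0]}]'|grep -e pos -e ft
```

```text
ee_pos: [493.4, -354.1, 128.2]
ft_force: [0.6, -0.1, -0.6]
```

```bash
python3 -m inch '[{"xyz":[-0.5,0,0.9],"rot":[0,0,0]},{"xyz":[-0.9,0,1.8],"rot":[0,0,0]},{"xyz":[-0.9,0,1.8],"rot":[0,0,0]}]'|grep -e pos -e ft
```

```text
ee_pos: [493.5, -354.1, 126.2]
ft_force: [0.3, 0.1, -0.6]
```

```bash
python3 -m inch '[{"xyz":[-0.5,0,0.9],"rot":[0,0,0]},{"xyz":[-0.9,0,1.8],"rot":[0,0,0]},{"xyz":[-0.9,0,1.8],"rot":[0,0,0]}]'|grep -e pos -e ft
```

```text
ee_pos: [493.5, -354.1, 124.2]
ft_force: [0.3, 1.2, -0.4]
```

```bash
python3 -m inch '[{"xyz":[-0.5,0,0.9],"rot":[0,0,0]},{"xyz":[-0.9,0,1.8],"rot":[0,0,0]},{"xyz":[-0.9,0,1.8],"rot":[0,0,0]}]'|grep -e pos -e ft
```

```text
ee_pos: [493.7, -354.2, 122.4]
ft_force: [-0.0, -1.0, 1.6]
```

```bash
python3 -m inch '[{"xyz":[-0.5,0,0.9],"rot":[0,0,0]},{"xyz":[-0.9,0,1.8],"rot":[0,0,0]},{"xyz":[-0.9,0,1.8],"rot":[0,0,0]}]'|grep -e pos -e ft
```

```text
ee_pos: [493.7, -354.5, 121.6]
ft_force: [-7.8, 1.1, 12.9]
```

```bash
python3 -m inch '[{"xyz":[0.4,-1,-0.8],"rot":[0,0,0]},{"xyz":[0.4,-1,-0.8],"rot":[0,0,0]},{"xyz":[0.4,-1,-0.8],"rot":[0,0,0]}]'|grep -e pos -e ft
python3 -m inch '[{"xyz":[0,0,0],"rot":[0,0,0]},{"xyz":[0,0,0],"rot":[0,0,0]},{"xyz":[0,0,0],"rot":[0,0,0]},{"xyz":[0,0,0],"rot":[0,0,0]},{"xyz":[0,0,0],"rot":[0,0,0]}]' 170
python3 - <<'E'
from h import *
a=ctrl.get_image("wrist")[:,:,::-1];s=ctrl.get_image("side")[:,:,::-1]
cv2.imwrite("pics/m7.png",np.hstack([cv2.resize(a[0:300,140:420],(560,600)),cv2.resize(s[100:250,250:310],(240,600),interpolation=cv2.INTER_CUBIC)]))
E
```

```text
ee_pos: [493.7, -353.4, 121.9]
ft_force: [-2.8, 0.6, 6.5]
t: 16.57
ee_pos: [493.4, -353.1, 121.0]
orientation: [-3.016, -0.198, -0.73]
ft_force: [-0.3, -0.7, -0.4]
width: 29.0
grasp_force: 0.0
```

View pics/m7.png

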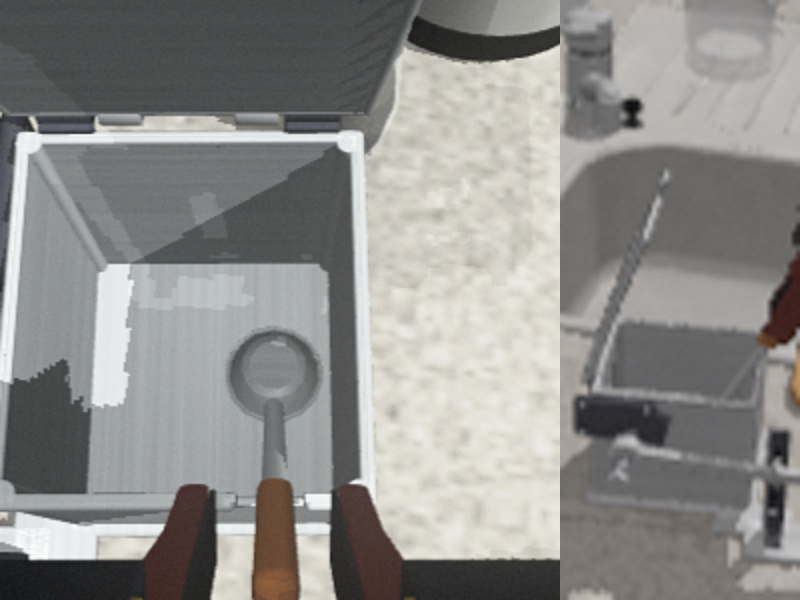

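The ladle's bowl sits on the floor and its handle leans in the notch, with the lid still up. Backing out along the handle.

```bash
python3 -m inch '[{"xyz":[0,0,-10],"rot":[0,0,0]},{"xyz":[0,0,-30],"rot":[0,0,0]},{"xyz":[0,0,-60],"rot":[0,0,0]},{"xyz":[0,0,-95],"rot":[0,0,0]},{"xyz":[0,0,-130],"rot":[0,0,0]},{"xyz":[0,0,-130],"rot":[0,0,0]},{"xyz":[0,0,-130],"rot":[0,0,0]}]'
python3 - <<'E'
from h import *
np.set_printoptions(precision=3,suppress=True)
p,r=tool();Rd=R.from_rotvec([3.134,.2025,.003])
for z in(170,47.2): print(r.inv().apply(np.array([411.5,-247,z])-p),(r.inv()*Rd).as_rotvec())
E
```

```text
t: 17.25
ee_pos: [434.3, -362.2, 239.3]
orientation: [-3.02, -0.197, -0.735]
ft_force: [-0.7, 0.6, -0.6]
width: 29.2
grasp_force: 0.0
[ -38.561 -117.446   57.702] [ 0.002 -0.476  0.001]
[ -95.002 -117.839  166.762] [ 0.002 -0.476  0.001]
```

```bash
python3 -m inch '[{"xyz":[-5,-30,0],"rot":[0,-0.1,0]},{"xyz":[-10,-60,5],"rot":[0,-0.2,0]},{"xyz":[-20,-90,15],"rot":[0,-0.3,0]},{"xyz":[-30,-117,30],"rot":[0,-0.4,0]},{"xyz":[-38,-117,45],"rot":[0,-0.476,0]},{"xyz":[-38,-117,57],"rot":[0,-0.476,0]},{"xyz":[-38,-117,57],"rot":[0,-0.476,0]},{"xyz":[-38,-117,57],"rot":[0,-0.476,0]}]'
python3 - <<'E'
from h import *
np.set_printoptions(precision=3,suppress=True)
p,r=tool();Rd=R.from_rotvec([3.134,.2025,.003])
for z in(90,46.8): print(r.inv().apply(np.array([411.5,-247,z])-p),(r.inv()*Rd).as_rotvec())
m=ctrl.camera_model("wrist");a=ctrl.get_image("wrist");cv2.imwrite("pics/w8.png",a[:,:,::-1])
g=cv2.cvtColor(a,cv2.COLOR_RGB2GRAY)
for v in(130,150,170,185,200,215):
    xs=np.nonzero(g[v,230:330]<60)[0]+230;X=plane(m,xs.mean() if len(xs) else 0,v,59);print(v,xs.min() if len(xs) else 0,xs.max() if len(xs) else 0,r.inv().apply(X-p))
E
```

```text
t: 17.92
ee_pos: [411.4, -245.6, 167.8]
orientation: [-3.132, -0.207, 0.001]
ft_force: [-0.4, -0.5, -0.2]
width: 29.6
grasp_force: 0.0
[-0.005  1.613 77.764] [-0.004  0.002  0.003]
[  0.018   1.745 120.964] [-0.004  0.002  0.003]
130 288 288 [ 62.657   9.292 108.708]
150 0 0 [  47.686 -215.147  109.4  ]
170 0 0 [  32.031 -218.492  109.419]
185 270 270 [ 19.86   -4.75  108.773]
200 0 0 [   7.621 -223.708  109.447]
215 270 271 [ -5.077  -4.486 108.785]
```

Run:
```python
from h import *
np.set_printoptions(precision=1,suppress=True,linewidth=250)
m=ctrl.camera_model("wrist");g=cv2.imread("pics/w8.png",0);p,r=tool()
for v in(190,210): print(g[v,250:310:2])
for u in(262,270,278,286,290): print(u,r.inv().apply(plane(m,u,200,57)-p))
```

```text
[209 210 208 209 205 199 202 207 212 197  59  64  63  67  70  77  77  65 138 212 210 206 208 209 212 214 211 210 207 195]
[209 209 213 211 200 186 194 209 214 199  52  60  62  64  66  69  71  64 133 196 195 190 186 195 203 205 209 216 218 215]
262 [  7.  -11.4 111.5]
270 [  7.   -4.9 111.5]
278 [  6.9   1.7 111.4]
286 [  6.9   8.2 111.4]
290 [  6.9  11.5 111.4]
```

```bash
python3 -m inch '[{"xyz":[0,1.7,40],"rot":[0,0,0]},{"xyz":[0,1.7,75],"rot":[0,0,0]},{"xyz":[0,1.7,100],"rot":[0,0,0]},{"xyz":[0,1.7,115],"rot":[0,0,0]},{"xyz":[0,1.7,121],"rot":[0,0,0]},{"xyz":[0,1.7,121],"rot":[0,0,0]},{"xyz":[0,1.7,121],"rot":[0,0,0]}]'
python3 -m inch '[{"xyz":[0,0,0],"rot":[0,0,0]},{"xyz":[0,0,0],"rot":[0,0,0]},{"xyz":[0,0,0],"rot":[0,0,0]},{"xyz":[0,0,0],"rot":[0,0,0]},{"xyz":[0,0,0],"rot":[0,0,0]},{"xyz":[0,0,0],"rot":[0,0,0]}]' 255
```

```text
t: 18.55
ee_pos: [411.9, -248.5, 48.7]
orientation: [-3.135, -0.203, -0.001]
ft_force: [-0.2, 0.2, 0.7]
width: 29.2
grasp_force: 0.0
t: 19.05
ee_pos: [412.1, -246.4, 48.8]
orientation: [-3.133, -0.205, -0.001]
ft_force: [2.7, 8.3, 4.6]
width: 13.6
grasp_force: 30.0
```

```bash
python3 -m inch '[{"xyz":[0,-1,2],"rot":[0,0,0]},{"xyz":[0,-1,4],"rot":[0,0,0]},{"xyz":[0,-1,6],"rot":[0,0,0]},{"xyz":[0,-1,8],"rot":[0,0,0]},{"xyz":[0,-1,8],"rot":[0,0,0]}]'|grep -e pos -e ft
```

```text
ee_pos: [412.4, -246.2, 40.9]
ft_force: [1.4, 4.7, 5.7]
```

```bash
python3 -m inch '[{"xyz":[0,0,0.8],"rot":[0,0,0]},{"xyz":[0,0,1.5],"rot":[0,0,0]},{"xyz":[0,0,1.5],"rot":[0,0,0]}]'|grep -e pos -e ft
```

```text
ee_pos: [412.5, -246.2, 39.6]
ft_force: [0.6, 6.3, 6.5]
```

```bash
python3 -m inch '[{"xyz":[0,0,0.8],"rot":[0,0,0]},{"xyz":[0,0,1.4],"rot":[0,0,0]},{"xyz":[0,0,1.4],"rot":[0,0,0]}]'|grep -e pos -e ft
```

```text
ee_pos: [412.6, -246.3, 38.4]
ft_force: [1.1, 6.7, 8.6]
```

```bash
python3 -m inch '[{"xyz":[0,0,0.6],"rot":[0,0,0]},{"xyz":[0,0,0.8],"rot":[0,0,0]},{"xyz":[0,0,0.8],"rot":[0,0,0]}]'|grep -e pos -e ft
```

```text
ee_pos: [412.7, -246.3, 38.0]
ft_force: [-0.5, 7.0, 14.8]
```

```bash
python3 -m inch '[{"xyz":[0,-1.5,0],"rot":[0,0,0]},{"xyz":[0,-3,0],"rot":[0,0,0]},{"xyz":[0,-4.5,0],"rot":[0,0,0]},{"xyz":[0,-5,0],"rot":[0,0,0]}]'|grep -e pos -e ft
```

```text
ee_pos: [412.4, -243.5, 38.2]
ft_force: [-5.4, -7.9, 12.0]
```

```bash
python3 -m inch '[{"xyz":[0,-1.5,0],"rot":[0,0,0]},{"xyz":[0,-3,0],"rot":[0,0,0]},{"xyz":[0,-4.5,0],"rot":[0,0,0]},{"xyz":[0,-5,0],"rot":[0,0,0]}]'|grep -e pos -e ft
```

```text
ee_pos: [411.7, -238.6, 38.2]
ft_force: [-5.0, -7.8, 12.9]
```

```bash
python3 -m inch '[{"xyz":[0,-1.5,0],"rot":[0,0,0]},{"xyz":[0,-3,0],"rot":[0,0,0]},{"xyz":[0,-4.5,0],"rot":[0,0,0]},{"xyz":[0,-5,0],"rot":[0,0,0]}]'|grep -e pos -e ft
```

```text
ee_pos: [411.0, -233.5, 38.1]
ft_force: [-4.5, -7.5, 11.7]
```

```bash
python3 -m inch '[{"xyz":[0,-1.5,0],"rot":[0,0,0]},{"xyz":[0,-3,0],"rot":[0,0,0]},{"xyz":[0,-3.8,0],"rot":[0,0,0]},{"xyz":[0,-3.8,0],"rot":[0,0,0]}]'|grep -e pos -e ft
```

```text
ee_pos: [410.5, -229.5, 38.1]
ft_force: [-4.8, -5.4, 11.0]
```

```bash
python3 -m inch '[{"xyz":[0,0,-1],"rot":[0,0,0]},{"xyz":[0,0,-3],"rot":[0,0,0]},{"xyz":[0,0,-5],"rot":[0,0,0]},{"xyz":[0,0,-5],"rot":[0,0,0]}]'|grep -e pos -e ft
```

```text
ee_pos: [409.8, -228.3, 42.1]
ft_force: [0.6, -1.0, 3.6]
```

```bash
python3 -m inch '[{"xyz":[0,0,-2],"rot":[0,0,0]},{"xyz":[0,0,-4],"rot":[0,0,0]},{"xyz":[0,0,-6],"rot":[0,0,0]},{"xyz":[0,0,-8],"rot":[0,0,0]},{"xyz":[0,0,-8],"rot":[0,0,0]}]'|grep -e pos -e ft
```

```text
ee_pos: [409.4, -228.2, 49.6]
ft_force: [0.7, -2.3, 3.0]
```

Clear of the tooth. Easing up slowly.

```bash
python3 -m inch '[{"xyz":[0,0,-2],"rot":[0,0,0]},{"xyz":[0,0,-4],"rot":[0,0,0]},{"xyz":[0,0,-6],"rot":[0,0,0]},{"xyz":[0,0,-8],"rot":[0,0,0]},{"xyz":[0,0,-10],"rot":[0,0,0]},{"xyz":[0,0,-12],"rot":[0,0,0]},{"xyz":[0,0,-14],"rot":[0,0,0]},{"xyz":[0,0,-16],"rot":[0,0,0]},{"xyz":[0,0,-18],"rot":[0,0,0]},{"xyz":[0,0,-20],"rot":[0,0,0]},{"xyz":[0,0,-20],"rot":[0,0,0]}]'|grep -e pos -e ft
```

```text
ee_pos: [409.7, -228.1, 69.7]
ft_force: [4.1, -2.3, 1.5]
```

```bash
python3 -m inch '[{"xyz":[0,0,-1.5],"rot":[0,0,0]},{"xyz":[0,0,-3],"rot":[0,0,0]},{"xyz":[0,0,-4.5],"rot":[0,0,0]},{"xyz":[0,0,-6],"rot":[0,0,0]},{"xyz":[0,0,-7.5],"rot":[0,0,0]},{"xyz":[0,0,-9],"rot":[0,0,0]},{"xyz":[0,0,-10.5],"rot":[0,0,0]},{"xyz":[0,0,-12],"rot":[0,0,0]},{"xyz":[0,0,-12],"rot":[0,0,0]}]'|grep -e pos -e ft
```

```text
ee_pos: [410.5, -228.1, 81.6]
ft_force: [7.9, -0.5, 0.6]
```

```bash
python3 -m inch '[{"xyz":[0.5,0,-0.8],"rot":[0,0,0]},{"xyz":[1,0,-1.6],"rot":[0,0,0]},{"xyz":[1.5,0,-2.4],"rot":[0,0,0]},{"xyz":[2,0,-3.2],"rot":[0,0,0]},{"xyz":[2,0,-4],"rot":[0,0,0]},{"xyz":[2,0,-5],"rot":[0,0,0]},{"xyz":[2,0,-5],"rot":[0,0,0]}]'|grep -e pos -e ft
```

```text
ee_pos: [411.2, -227.8, 86.3]
ft_force: [3.7, -3.9, 0.6]
```

```bash
python3 -m inch '[{"xyz":[0,0,-0.8],"rot":[0,0,0]},{"xyz":[0,0,-1.6],"rot":[0,0,0]},{"xyz":[0,0,-2],"rot":[0,0,0]},{"xyz":[0,0,-2],"rot":[0,0,0]}]'|grep -e pos -e ft
```

```text
ee_pos: [411.4, -227.8, 87.4]
ft_force: [6.9, -5.0, -12.4]
```

```bash
python3 -m inch '[{"xyz":[0,0.5,0.8],"rot":[0,0,0]},{"xyz":[0,0.5,0.8],"rot":[0,0,0]}]'|grep -e pos -e ft
python3 -m inch '[{"xyz":[0,0,0],"rot":[0,0,0]},{"xyz":[0,0,0],"rot":[0,0,0]},{"xyz":[0,0,0],"rot":[0,0,0]},{"xyz":[0,0,0],"rot":[0,0,0]},{"xyz":[0,0,0],"rot":[0,0,0]}]' 150
python3 -m inch '[{"xyz":[0,0,-30],"rot":[0,0,0]},{"xyz":[0,0,-70],"rot":[0,0,0]},{"xyz":[-20,-20,-110],"rot":[0,0,0]},{"xyz":[-40,-60,-130],"rot":[0,0,0]},{"xyz":[-40,-100,-130],"rot":[0,0,0]},{"xyz":[-40,-140,-130],"rot":[0,0,0]},{"xyz":[-40,-180,-130],"rot":[0,0,0]},{"xyz":[-40,-180,-130],"rot":[0,0,0]},{"xyz":[-40,-180,-130],"rot":[0,0,0]}]'
python3 - <<'E'
from h import *
np.set_printoptions(precision=1,suppress=True,linewidth=200)
for n,(x0,y0,x1,y1) in(("top",(280,165,370,240)),("side",(250,170,320,235))):
    b=ctrl.get_image(n)[:,:,::-1];cv2.imwrite(f"pics/{n}9.png",b);a=cv2.imread(f"pics/{n}0.png")
    d=cv2.absdiff(a,b).max(2)[y0:y1,x0:x1];k=(d>35).astype(np.uint8)
    N,l,st,c=cv2.connectedComponentsWithStats(k);print(n,d.mean(),[(s[:5]+[x0,y0,0,0,0]).tolist() for s in st[1:] if s[4]>4])
E
```

```text
ee_pos: [411.4, -227.9, 87.0]
ft_force: [4.9, -1.4, 0.6]
t: 25.47
ee_pos: [410.6, -227.8, 87.2]
orientation: [-3.133, -0.206, 0.002]
ft_force: [0.4, -0.8, -0.2]
width: 36.0
grasp_force: 0.0
t: 26.22
ee_pos: [347.3, -53.2, 217.7]
orientation: [-3.133, -0.213, 0.001]
ft_force: [0.0, -0.3, 0.4]
width: 35.7
grasp_force: 0.0
top 5.200592592592592 [[346, 224, 9, 16, 85], [329, 225, 15, 5, 47]]
side 5.0989010989010985 [[299, 173, 13, 21, 102], [315, 228, 5, 7, 28]]
```

Run:
```python
from h import *
np.set_printoptions(precision=1,suppress=True)
C=np.array([555.4,-318.3,0]);r=[]
for n,(x0,y0,x1,y1) in(("top",(340,218,362,250)),("side",(293,168,318,200))):
    h=cv2.cvtColor(cv2.imread(f"pics/{n}9.png")[y0:y1,x0:x1],cv2.COLOR_BGR2HSV)
    k=((h[...,0]<14)&(h[...,1]>90));ys,xs=np.nonzero(k);u,v=xs.mean()+x0,ys.mean()+y0;print(n,len(xs),u,v);r.append(ray(ctrl.camera_model(n),u,v))
X,e=tri(*r);print(X,e,"can",R.from_euler('z',-.131).apply(X-C))
for n,b in(("top",(300,170,370,235)),("side",(250,170,320,235))):
    a=cv2.imread(f"pics/{n}0.png",0).astype(int);c=cv2.imread(f"pics/{n}9.png",0).astype(int)
    if n=="side":
        for x in(265,275,285): print(x,a[172:205:2,x],c[172:205:2,x])
```

```text
top 25 350.64 232.28
side 51 305.3529411764706 179.84313725490196
[ 487.  -353.9  124.4] [np.float64(1.190899357471278), np.float64(1.1908993574712716)] can [-72.5 -26.4 124.4]
265 [168 167 166 187 169 185 185 183 182 181 181 157 175 102  60  43  46] [166 165 164 185 169 182 184 182 180 180 180 156 174 100  58  43  41]
275 [162 166 166 173 184 185 184 184 182 182 182 167 185 133  97  70  38] [161 165 167 170 182 183 182 181 180 180 181 165 184 130  97  69  41]
285 [162 163 162 163 181 184 184 181 182 185 187 191 163 169  97 100  99] [160 160 161 161 179 184 182 181 182 183 185 190 161 169  96 100 100]
```

The lid profile matches the starting shut state, and the ladle grip is at canister (-72, -26). Handing in.

```bash
python3 -c "
from workcell import ctrl
print(ctrl.close_job())"
```

```text
the job is handed in; nothing more can be done
None
```

The job is handed in at about 26 s of the 72 s allowed: the ladle leans in the canister's notch and my camera checks show the lid fully shut; the lever is unhooked and eased up, I never touched the mug, lemon, garlic or salt shaker, and the hand-in returned no verdict.

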